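# Press a hinge pin home with the bench locking pliers

## Task

Press the hinge pin home: squeeze the handles of the bench-mounted locking pliers together, over centre and fully shut until you feel the stop, so that they stay locked when you let go. Then pull the release lever by its upright peg, inward to the fixed handle's side, so that the pliers open again, and leave them open with the pin fully home and the lever back at rest. Feel your way: never load either handle with more than 25 newtons, and leave the other things on the bench alone.

Things in the scene. Friction and masses are not known exactly. Their poses are not given: they have to be found in the camera images.
- pliers: Steel locking pliers lying flat, bolted down. Origin on the bench. x runs from handles to jaws (handles point along -x, to the robot), y from the fixed to the moving handle, z up. Dark base plate 8 mm thick, x -120 to +100, y -50 to +50 mm. Jaws with an aluminium hinge bracket at x 0 to 75 mm, up to 64 mm high; the jaw on the -y side swings with the moving handle and presses the pin to +y.
- fixed_grip (a point): Point on the centre line of the FIXED handle, a rigid straight steel bar 12 mm wide, z 34 to 54 mm above the bench, from pliers x 0 to -118 mm at y = -12 mm. The point is at pliers x -105, y -12, z 44 mm. A pressure screw with an 18 mm knob sticks out of the bar's end to x = -137 mm, at z 44 mm.
- handle_grip (a point): Point to squeeze on the MOVING handle: centre line of its steel bar (12 mm wide, z 34 to 54 mm), 105 mm from its vertical pivot (pliers x 0, y +14 mm), 44 mm up; its outer face is 6 mm to +y. It starts open and must travel 16 to 24 mm inward to lock. The pressure screw's setting varies, so the locked place differs by up to 19 mm and is only felt. More than 25 N on either handle is too much.
- handle: Moving handle, origin at its pivot at bench height, 135 mm bar along its -x. Squeezed at handle_grip, it resists up to 11 to 19 N some 13 mm before the locked place and nothing 4 mm before it (dead centre); the pin's drag can hold it there, so squeeze on gently until the hard stop is felt. Let go by the lever, it swings itself open by 13 to 27 mm at handle_grip, near where it started.
- lever: Release lever: dark flat bar 6 mm wide, z 55 to 61 mm, on top of the moving handle and pivoted on it 95 mm from the handle's pivot. Origin at that pivot, at bench height; the bar runs along its -x to an upright peg beyond the handle's end. At rest it lies along the handle; it swings inward, to the fixed handle's side, up to 0.6 rad, and a light spring brings it back when let go.
- lever_tab (a point): Middle of the lever's upright round peg, 12 mm dia., z 40 to 87 mm (this point 66 mm above the bench), 75 mm from the lever's pivot; clear all round, pinch it from above. With the handles locked, pull it to pliers -y: against 4 to 20 N; 10 to 16 mm in, the handle passes centre and moves outward; pull on to about 22 mm and let go: handle and peg then swing out by themselves, the peg 20 to 45 mm.
- pin (a joint): How far the steel hinge pin's head (13 mm dia., pliers x +45 mm, axis along y, 48 mm above the bench) stands out from its home seat in the bracket, m: 0.004 to 0.006 at the start, 0 fully home. Stiff: it stays where the jaw has pressed it.
- hammer: Bystander: hammer lying on the bench, leave alone.
- screwdriver: Bystander: screwdriver lying on the bench, leave alone.
- jar: Bystander: glass jar with a lid, 64 mm dia., 85 mm tall, leave alone.
- can: Bystander: grey metal can, 66 mm dia., 90 mm tall, leave alone.

How it is judged:
By the outcome, as a careful person would: the job done as asked, in the order asked, and still so for the second after the job is handed in, with the robot touching nothing.
It also fails if it takes over 58 s, if anything falls off the work surface, if the arm or the gripper's body presses on something with over 40 N, if the wrist force passes 120 N, or if a joint passes its speed limit or range.

## Robot

A 6-joint arm with a two-finger parallel gripper is mounted at the origin on the work surface. World frame = base frame: x ahead of the robot, y to its left, z up, the work surface at z = 0. Lengths are in m, angles in rad, forces in N, time in s.
With the tool pointing down it reaches from about 0.225 to 0.725 m from the base axis. Payload 3.1 kg.
Tool frame: the origin (TCP) lies midway between the tips of the shut fingers; the grasp point (between the pads) lies 19 mm behind it (tcp_to_grasp is the x of the grasp point in the tool frame, in m); x points along the fingers, z is the direction in which the jaws open and shut, and the axes are right-handed (so a half turn about x gives the same grasp; the last joint's range is limited). The gripper opens to 85 mm and grips with 20 to 120 N. Pads are 22 mm wide; open, the fingers measure 114 mm over their backs; the gripper's body (76 mm by 85 mm) begins 54 mm behind the grasp point. The pads swing forward as they close: fully open they stand 13 mm farther back than shut.
Start: joints at [-1.452, 0.048, 0.099, 1.622, 0, 1.443], TCP at [0.128, -0.509, 0.201] pointing down, gripper open.
Joint ranges: [-2.91, 2.91], [-0.99, 1.94], [-1.21, 1.42], [-2.12, 2.29], [-1.49, 1.47], [-3.14, 3.14]. Speed limits (rad/s): [2.79, 2.79, 3.14, 3.14, 3.14, 3.14].

## Interface

Orientations are given as a rotation vector (axis times angle).
In Python, from station import state, grab_frame, camera_model, close_job, tcp_to_grasp gives the robot as it stands. The module is installed in compiled form; this text tells all that it offers.
- The arm moves only by the tool send_rows, never from a script. Its argument "moves" is a list of rows, each a list of 7 numbers: the shift along the tool's x, y, z in m, then the turn, a rotation vector about the tool's x, y, z in rad, then the closure, from -1 (fully open) to 1 (shut), so that 0 is half open. In form: [[tx, ty, tz, wx, wy, wz, grip], ...]. A call has 1 to 12 rows; each row shifts and turns the commanded pose from where the row before left it, along the tool's axes as they then stand; what a row does not reach is not made up. A row lasts 1/8 s, in which the tool goes at most 62.5 mm and 10.7 degrees, less where a joint would pass 70% of its speed; a pose out of reach is approached as far as the arm can. A call with a gripper value outside its range is refused whole. The fingers move at their own pace and stop on an object; the grip force is fixed at half the most. Time passes only in rows, so rows that do not move let the fingers close. It gives the time, the measured TCP pose, the force and the opening at its end, in the units of the state.
- state(): the state, without advancing time (a new reading comes with each control period).
- grab_frame(name): name is "scene" or "side" or "wrist"; returns (picture, depth): 384x512x3 uint8, blue, green, red; 384x512 float32, m along the optical axis (not along the pixel's ray), 0 where there is no reading.
- camera_model(name): a dict with "fx", "fy", "cx", "cy" (pixels), "cam_to_world" (4x4, takes a point from camera to world coordinates); the wrist camera has in their place "hand_eye" (4x4, takes a point from camera to tool coordinates, whose origin is the TCP and whose axes are the tool frame's). Camera axes: x right, y down, z forward; pixel columns grow to the right and rows downward; lengths in m; the calibration is good to about 2 mm. A picture is of the moment at which its call begins: read the wrist's pose just before it. camera_model takes no time and is no camera call.
- close_job(): hands the job in, once; it reports no verdict.
The state is a dict: "time_s": time; "joint_pos": joint angles; "qvel": joint speeds; "joint_torque": joint torques, N m; "tool_pos": TCP position; "tcp_rot": TCP orientation; "contact_force": force on the tool from outside, world axes, zero at the start; "wrist_torque": the same for the moment, N m; "width": finger opening in m.
Only numpy, scipy, OpenCV 4.12 (cv2) and the standard library are available. Lean on these libraries where they do the work, as an engineer would, in place of code of your own. Each camera call takes 0.05 s, during which the arm holds its last target.

## Working session

There is one attempt and no reset: what is moved stays moved. The work goes in short steps, Python scripts to look and compute and a tool call to move; the robot and the scene stay as the last step left them, time stands still between calls to the robot, and variables do not carry over. Pictures are saved under pics/ and viewed, and the job is handed in when it is done.

Besides the shell and the picture viewer there is one more tool, called after "Request:" by a JSON object that holds its "api" and its "payload". send_rows: Moves the arm, as the interface text tells. Its arguments: {"type":"object","properties":{"moves":{"type":"array"}},"required":["moves"]}

```bash
mkdir -p pics; cat > h.py <<'E'
import numpy as np, cv2
from station import *
from scipy.spatial.transform import Rotation as R
E
python3 - <<'E'
from h import *
s=state(); print(s['time_s'],s['tool_pos'],s['tcp_rot'],s['contact_force'],s['width'],tcp_to_grasp)
print(R.from_rotvec(s['tcp_rot']).as_matrix().round(3))
for n in ['scene','side']:
    p,d=grab_frame(n); cv2.imwrite(f'pics/{n}0.png',p); np.save(f'{n}0d.npy',d)
    m=camera_model(n); print(n,m)
E
```

```text
0.0 [ 0.12816722 -0.50841775  0.20022685] [ 1.02716551  1.31755486 -1.02435864] [-0.32780034 -0.25654451 -0.95289607] 0.08517907597062796 -0.0187
[[-0.     0.97   0.244]
 [ 0.002  0.244 -0.97 ]
 [-1.     0.    -0.002]]
scene {'fx': 395.92214695574387, 'fy': 395.92214695574387, 'cx': 259.1432376526071, 'cy': 190.01133223455196, 'cam_to_world': array([[-0.27696915,  0.70554597, -0.65229822,  1.27212667],
       [ 0.96077791,  0.19351163, -0.19864303,  0.19741798],
       [-0.0139245 , -0.68173172, -0.73146974,  0.84183077],
       [ 0.        ,  0.        ,  0.        ,  1.        ]])}
side {'fx': 410.06695268691624, 'fy': 410.06695268691624, 'cx': 259.29440932995203, 'cy': 193.58540010336236, 'cam_to_world': array([[ 0.98037596, -0.08887752,  0.17596521,  0.40376542],
       [-0.19599135, -0.53551406,  0.82146946, -0.82711441],
       [ 0.02122168, -0.83983658, -0.54242434,  0.60961723],
       [ 0.        ,  0.        ,  0.        ,  1.        ]])}
```

View pics/scene0.png

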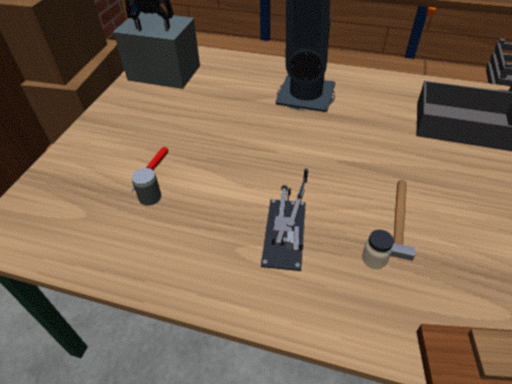

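View pics/side0.png

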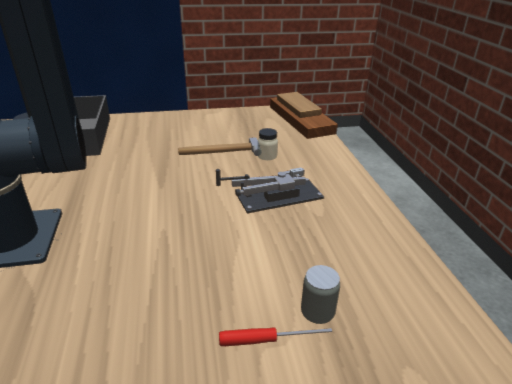

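Scene: dark base plate at about (263–306, 200–268), handles pointing up to the peg at (305,175). Side: plate at (237–322, 180–207), peg at (219,177). The hammer and jar are to +y, the can and screwdriver to -y. Next I measure the plate and peg.

```bash
cat >> h.py <<'E'
def ray(n,u,v,z):
    m=camera_model(n); T=m['cam_to_world']
    d=T[:3,:3]@np.array([(u-m['cx'])/m['fx'],(v-m['cy'])/m['fy'],1]); o=T[:3,3]
    return o+d*(z-o[2])/d[2]
def tri(a,b):
    A=[];B=[]
    for n,u,v in (a,b):
        m=camera_model(n); T=m['cam_to_world']
        d=T[:3,:3]@np.array([(u-m['cx'])/m['fx'],(v-m['cy'])/m['fy'],1]); d/=np.linalg.norm(d)
        P=np.eye(3)-np.outer(d,d); A.append(P);B.append(P@T[:3,3])
    return np.linalg.solve(sum(A),sum(B))
def crop(p,x0,y0,x1,y1,f,name):
    cv2.imwrite(name,cv2.resize(p[y0:y1,x0:x1],None,fx=f,fy=f,interpolation=cv2.INTER_CUBIC))
E
python3 - <<'E'
from h import *
a=cv2.imread('pics/scene0.png');crop(a,250,160,320,275,5,'pics/s0c.png')
b=cv2.imread('pics/side0.png');crop(b,205,155,335,220,6,'pics/d0c.png')
E
```

```text
(no output)
```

View pics/s0c.png

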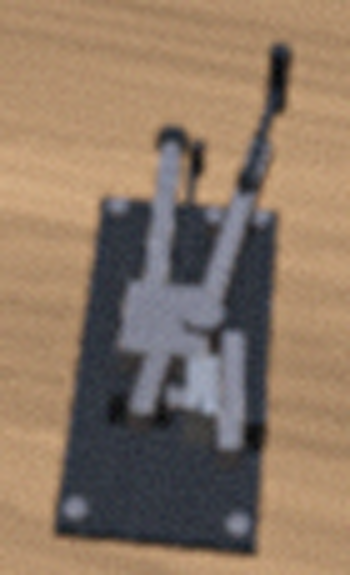

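View pics/d0c.png

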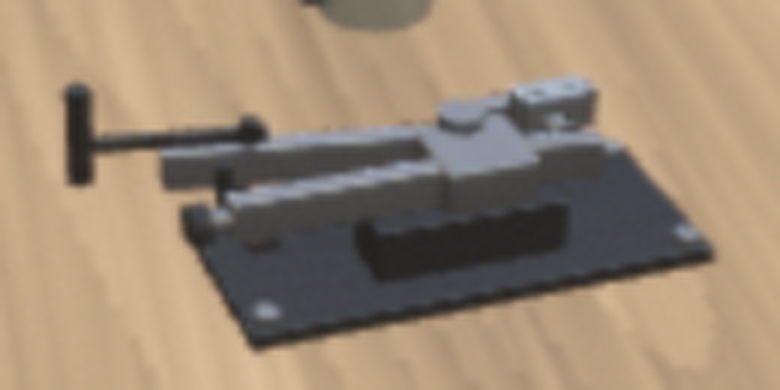

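```bash
python3 - <<'E'
from h import *
C=[ray('scene',250+u/5,160+v/5,.008) for u,v in ((105,197),(275,210),(254,545),(57,527))]
for c in C: print(c.round(4))
D=[ray('side',205+u/6,155+v/6,.008) for u,v in ((254,338),(713,248),(622,145))]
for c in D: print(c.round(4))
c=np.array(C); print(np.linalg.norm(c[0]-c[1]),np.linalg.norm(c[1]-c[2]),c.mean(0))
print('peg top',tri(('scene',250+280/5,160+47/5),('side',205+77/6,155+88/6)),'bot',tri(('scene',250+279/5,160+105/5),('side',205+77/6,155+182/6)))
print('knob',tri(('scene',250+172/5,160+138/5),('side',205+200/6,155+222/6)))
print(camera_model('wrist'))
E
```

```text
[0.5544 0.0132 0.008 ]
[0.5386 0.1073 0.008 ]
[0.7533 0.1409 0.008 ]
[0.7692 0.0461 0.008 ]
[0.5528 0.0077 0.008 ]
[0.7679 0.0421 0.008 ]
[0.754  0.1357 0.008 ]
0.09538373278260216 0.2172607892500487 [0.65389456 0.07684551 0.008     ]
peg top [0.49036994 0.09449096 0.08619837] bot [0.48837432 0.0965289  0.0383854 ]
knob [0.53520022 0.04547958 0.04480491]
{'fx': 304.39672674999645, 'fy': 304.39672674999645, 'cx': 256.6629973983823, 'cy': 190.7353282631888, 'hand_eye': array([[ 5.19589701e-04, -2.91734341e-01,  9.56499244e-01,
        -1.70539975e-01],
       [-8.67193320e-05, -9.56499383e-01, -2.91734337e-01,
         7.46439458e-02],
       [ 9.99999861e-01,  6.86351813e-05, -5.22286236e-04,
         2.91448370e-05],
       [ 0.00000000e+00,  0.00000000e+00,  0.00000000e+00,
         1.00000000e+00]])}
```

```bash
cat >> h.py <<'E'
O=np.array([.663,.077]); YAW=.157
def set_pl():pass
def p2w(x,y): 
    c,s=np.cos(YAW),np.sin(YAW); return O+np.array([c*x-s*y,s*x+c*y])
def w2p(p):
    c,s=np.cos(YAW),np.sin(YAW); d=np.asarray(p)[:2]-O; return np.array([c*d[0]+s*d[1],-s*d[0]+c*d[1]])
E
python3 - <<'E'
from h import *
s=state(); print(s['time_s'],s['contact_force'],s['wrist_torque'])
Rm=R.from_rotvec(s['tcp_rot']).as_matrix(); p=s['tool_pos']
g=np.r_[p2w(-.13,.05),.2]; print(g)
n=12; 
for i in range(n):
    t=Rm.T@((g-p)/n); w=-.185 if i<8 else 0
    print([*t.round(4).tolist(),w,0,0,1])
    Rm=Rm@R.from_rotvec([w,0,0]).as_matrix()
print(Rm.round(3))
E
```

```text
0.1 [-0.52087704  0.58020065 -0.4179176 ] [ 0.0076503  -0.01945388  0.02345956]
[0.52678111 0.10605878 0.2       ]
[0.0001, 0.0447, -0.0415, -0.185, 0, 0, 1]
[0.0001, 0.0516, -0.0326, -0.185, 0, 0, 1]
[0.0001, 0.0567, -0.0226, -0.185, 0, 0, 1]
[0.0001, 0.0599, -0.0117, -0.185, 0, 0, 1]
[0.0001, 0.061, -0.0005, -0.185, 0, 0, 1]
[0.0001, 0.0601, 0.0107, -0.185, 0, 0, 1]
[0.0001, 0.0571, 0.0216, -0.185, 0, 0, 1]
[0.0001, 0.0522, 0.0317, -0.185, 0, 0, 1]
[0.0001, 0.0454, 0.0408, 0, 0, 0, 1]
[0.0001, 0.0454, 0.0408, 0, 0, 0, 1]
[0.0001, 0.0454, 0.0408, 0, 0, 0, 1]
[0.0001, 0.0454, 0.0408, 0, 0, 0, 1]
[[-0.    -0.155  0.988]
 [ 0.002  0.988  0.155]
 [-1.     0.002  0.   ]]
```

Request:
{"api": "send_rows", "payload": {"moves": [[0,0.0447,-0.0415,-0.185,0,0,1],[0,0.0516,-0.0326,-0.185,0,0,1],[0,0.0567,-0.0226,-0.185,0,0,1],[0,0.0599,-0.0117,-0.185,0,0,1],[0,0.061,-0.0005,-0.185,0,0,1],[0,0.0601,0.0107,-0.185,0,0,1],[0,0.0571,0.0216,-0.185,0,0,1],[0,0.0522,0.0317,-0.185,0,0,1],[0,0.0454,0.0408,0,0,0,1],[0,0.0454,0.0408,0,0,0,1],[0,0.0454,0.0408,0,0,0,1],[0,0.0454,0.0408,0,0,0,1]]}}

```text
time_s: 1.6
tool_pos: [0.5275, 0.1072, 0.2009]
tcp_rot: [-0.123, 1.568, 0.123]
contact_force: [-0.9, -0.7, 0.7]
width: -0.0003
```

Request:
{"api": "send_rows", "payload": {"moves": [[0,0,0,0,0,0,1],[0,0,0,0,0,0,1]]}}

```text
time_s: 1.85
tool_pos: [0.5263, 0.1051, 0.2007]
tcp_rot: [-0.123, 1.569, 0.123]
contact_force: [-0.4, -0.8, -0.0]
width: 0.0001
```

```bash
cat >> h.py <<'E'
def wcam():
    s=state(); m=camera_model('wrist'); T=np.eye(4); T[:3,:3]=R.from_rotvec(s['tcp_rot']).as_matrix(); T[:3,3]=s['tool_pos']
    return m,T@m['hand_eye']
def wshot(tag):
    m,T=wcam(); p,d=grab_frame('wrist'); np.savez(f'w{tag}.npz',T=T,d=d); cv2.imwrite(f'pics/w{tag}.png',p); return p,d,T
def wray(T,u,v,z):
    m=camera_model('wrist'); d=T[:3,:3]@np.array([(u-m['cx'])/m['fx'],(v-m['cy'])/m['fy'],1]); o=T[:3,3]
    return o+d*(z-o[2])/d[2]
E
python3 - <<'E'
from h import *
s=state();print(s['time_s'],s['tool_pos'],R.from_rotvec(s['tcp_rot']).as_matrix().round(3),s['contact_force'],s['joint_pos'])
p,d,T=wshot(1)
cv2.imwrite('pics/w1b.png',cv2.resize(p,None,fx=1.5,fy=1.5,interpolation=cv2.INTER_CUBIC))
E
```

```text
1.85 [0.52625674 0.10513116 0.20065009] [[-0.002 -0.156  0.988]
 [-0.001  0.988  0.156]
 [-1.    -0.    -0.002]] [-0.38085901 -0.75115318 -0.02412106] [ 7.25756048e-02  8.10224558e-02  1.32349839e-01  1.62431925e+00
 -5.95222390e-04  1.48673366e+00]
```

View pics/w1b.png

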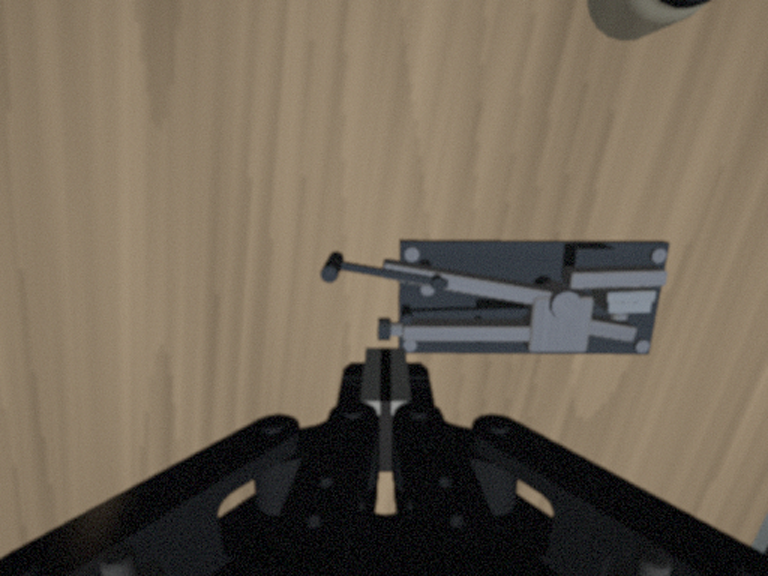

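Wrist view (×1.5): plate corners at (401,240), (668,241) and (649,353). The peg top is at (334,260), the moving handle's end at (386,266) and the knob at (380,328). The jar is at the upper right, well away.

```bash
python3 - <<'E'
from h import *
z=np.load('w1.npz');T=z['T']
for n,u,v,h in (('TL',400.5,240,.008),('TR',668,241,.008),('BR',650,353,.008),('peg',335,259,.087),('pegbot',330,275,.04),('hend+',387,261,.054),('hend-',385,270,.054),('knob',384,328,.044),('fixend+',402,324,.054),('fixend-',402,338,.054),('pivot',567,305,.06),('jar',630,20,.085)):
    w=wray(T,u/1.5,v/1.5,h); print(n,w.round(4),w2p(w).round(4), z['d'][int(v/1.5),int(u/1.5)])
E
```

```text
TL [0.538  0.1097 0.008 ] [-0.1184  0.0518] 0.37240112
TR [0.7509 0.1426 0.008 ] [0.0971 0.051 ] 0.37838414
BR [0.7685 0.0454 0.008 ] [ 0.0993 -0.0477] 0.40750152
peg [0.4937 0.106  0.087 ] [-0.1626  0.0551] 0.31549734
pegbot [0.488  0.0811 0.04  ] [-0.1722  0.0314] 0.0
hend+ [0.5281 0.1019 0.054 ] [-0.1293  0.0457] 0.33449504
hend- [0.5277 0.0951 0.054 ] [-0.1308  0.0391] 0.3227642
knob [0.5346 0.0467 0.044 ] [-0.1316 -0.0098] 0.3459457
fixend+ [0.5467 0.056  0.054 ] [-0.1181 -0.0025] 0.34889027
fixend- [0.5486 0.0449 0.054 ] [-0.118  -0.0138] 0.34691548
pivot [0.6611 0.0915 0.06  ] [0.0004 0.0146] 0.3287194
jar [0.6386 0.2665 0.085 ] [0.0055 0.191 ] 0.29331824
```

```bash
python3 - <<'E'
from h import *
p=cv2.imread('pics/w1.png'); crop(p,205,150,310,240,7,'pics/w1c.png')
z=np.load('w1.npz');T=z['T']
for n,u,v,h in (('pegtop',330,273,.087),('pegbot',335,259,.04)):
    w=wray(T,u/1.5,v/1.5,h); print(n,w.round(4),w2p(w).round(4))
E
```

```text
pegtop [0.4917 0.0963 0.087 ] [-0.1662  0.0458]
pegbot [0.4902 0.094  0.04  ] [-0.1681  0.0438]
```

View pics/w1c.png

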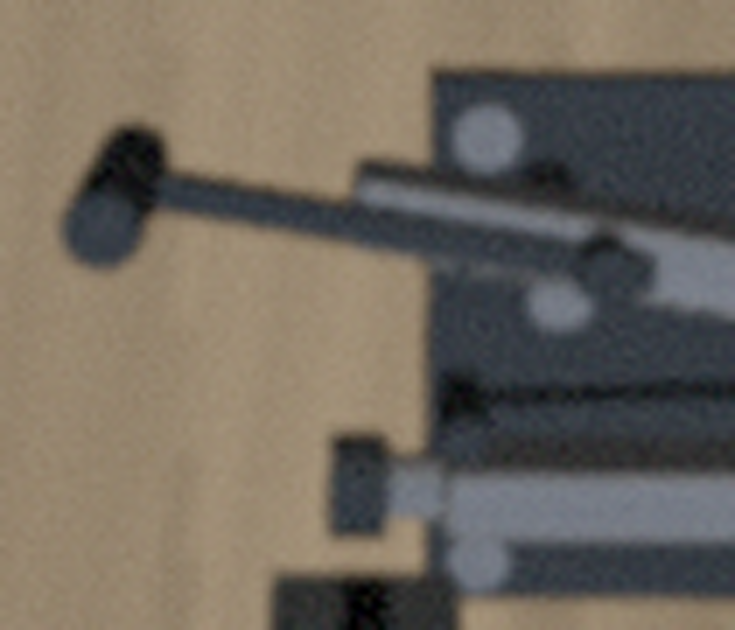

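Request:
{"api": "send_rows", "payload": {"moves": [[0,0.026,0.018,0,0,0,1],[0.05,0,0,0,0,0,1],[0.05,0,0,0,0,0,1],[0.04,0,0,0,0,0,1],[0.026,0,0,0,0,0,1],[0,0,0,0,0,0,1],[0,0,0,0,0,0,1],[0,0,0,0,0,0,1]]}}

```text
time_s: 2.9
tool_pos: [0.5424, 0.1336, 0.0379]
tcp_rot: [-0.122, 1.563, 0.122]
contact_force: [0.7, -0.0, 0.8]
width: 0.0002
```

```bash
cat > st.py <<'E'
from h import *
s=state(); f=s['contact_force']; c,q=np.cos(YAW),np.sin(YAW)
print(s['time_s'],s['tool_pos'].round(4) if hasattr(s['tool_pos'],'round') else s['tool_pos'],'pl',w2p(s['tool_pos']).round(4),'F pl',np.round([c*f[0]+q*f[1],-q*f[0]+c*f[1],f[2]],2))
E
python3 st.py
```

```text
2.9 [0.5424 0.1336 0.0379] pl [-0.1102  0.0747] F pl [ 0.64 -0.14  0.79]
```

Request:
{"api": "send_rows", "payload": {"moves": [[0.003,-0.005,0,0,0,0,1],[0,-0.005,0,0,0,0,1],[0,-0.003,0,0,0,0,1],[0,-0.002,0,0,0,0,1],[0,0,0,0,0,0,1]]}}

```text
time_s: 3.52
tool_pos: [0.543, 0.1188, 0.0324]
tcp_rot: [-0.122, 1.567, 0.122]
contact_force: [0.7, 0.6, 0.0]
width: 0.0002
```

Request:
{"api": "send_rows", "payload": {"moves": [[0,-0.002,0,0,0,0,1],[0,-0.001,0,0,0,0,1],[0,0,0,0,0,0,1]]}}

```text
time_s: 3.9
tool_pos: [0.5435, 0.1159, 0.0324]
tcp_rot: [-0.122, 1.567, 0.122]
contact_force: [0.4, 0.2, 0.2]
width: 0.0002
```

Request:
{"api": "send_rows", "payload": {"moves": [[0,-0.0015,0,0,0,0,1],[0,-0.0015,0,0,0,0,1],[0,0,0,0,0,0,1]]}}

```text
time_s: 4.28
tool_pos: [0.544, 0.1129, 0.0324]
tcp_rot: [-0.122, 1.567, 0.122]
contact_force: [-0.4, -0.9, 0.0]
width: 0.0
```

```bash
python3 st.py
```

```text
4.275 [0.544  0.1129 0.0324] pl [-0.1119  0.0541] F pl [-0.5  -0.87  0.02]
```

Request:
{"api": "send_rows", "payload": {"moves": [[0,-0.001,0,0,0,0,1],[0,-0.001,0,0,0,0,1],[0,-0.001,0,0,0,0,1]]}}

```text
time_s: 4.65
tool_pos: [0.5445, 0.11, 0.0324]
tcp_rot: [-0.123, 1.567, 0.122]
contact_force: [0.3, -0.5, 0.4]
width: 0.0001
```

Request:
{"api": "send_rows", "payload": {"moves": [[0,-0.001,0,0,0,0,1],[0,-0.001,0,0,0,0,1],[0,-0.001,0,0,0,0,1]]}}

```text
time_s: 5.03
tool_pos: [0.5449, 0.107, 0.0324]
tcp_rot: [-0.122, 1.567, 0.122]
contact_force: [-0.8, 0.3, -0.3]
width: -0.0003
```

Request:
{"api": "send_rows", "payload": {"moves": [[0,-0.001,0,0,0,0,1],[0,-0.001,0,0,0,0,1]]}}

```text
time_s: 5.28
tool_pos: [0.5452, 0.105, 0.0324]
tcp_rot: [-0.122, 1.567, 0.122]
contact_force: [-0.1, -0.1, 1.2]
width: 0.0001
```

```bash
python3 - <<'E'
from h import *
p,d,T=wshot(2); 
cv2.imwrite('pics/w2b.png',cv2.resize(p[80:300,150:480],None,fx=2.4,fy=2.4,interpolation=cv2.INTER_CUBIC))
E
```

```text
(no output)
```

View pics/w2b.png

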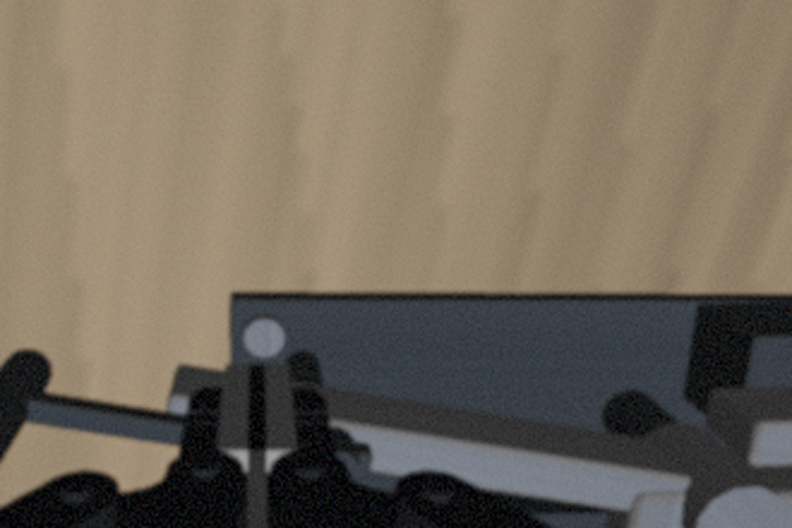

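```bash
python3 - <<'E'
from h import *
z=np.load('w1.npz');T=z['T']
for h in (.01,.03,.044,.054):
    print('w1',h,w2p(wray(T,205+550/7,150+175/7,h)).round(4), end=' ')
    T2=np.load('w2.npz')['T']; print('w2',w2p(wray(T2,150+305/2.4,80+360/2.4,h)).round(4),'fing R',w2p(wray(T2,150+295/2.4,80+400/2.4,h)).round(4),'L',w2p(wray(T2,150+222/2.4,80+400/2.4,h)).round(4),'front', w2p(wray(T2,150+260/2.4,80+366/2.4,h)).round(4))
E
python3 st.py
```

```text
w1 0.01 [-0.0981  0.0337] w2 [-0.0976  0.0334] fing R [-0.1003  0.0207] L [-0.1216  0.0207] front [-0.1105  0.0315]
w1 0.03 [-0.0998  0.0386] w2 [-0.099   0.0424] fing R [-0.1014  0.031 ] L [-0.1206  0.031 ] front [-0.1106  0.0407]
w1 0.044 [-0.1011  0.0421] w2 [-0.1     0.0487] fing R [-0.1022  0.0383] L [-0.1198  0.0383] front [-0.1107  0.0472]
w1 0.054 [-0.1019  0.0446] w2 [-0.1008  0.0532] fing R [-0.1028  0.0434] L [-0.1193  0.0434] front [-0.1107  0.0518]
5.325 [0.5452 0.1049 0.0324] pl [-0.112  0.046] F pl [ 0.14  0.19 -0.27]
```

```bash
python3 - <<'E'
from h import *
m=camera_model('wrist'); H=m['hand_eye']; Hi=np.linalg.inv(H)
for x in (0,-.02,-.04):
  for y in (-.011,0,.011):
    q=Hi@np.array([x,y,0,1]); print(x,y,(m['fx']*q[0]/q[2]+m['cx']).round(1),(m['fy']*q[1]/q[2]+m['cy']).round(1),q[2].round(3))
d=np.load('w2.npz')['d']
for v in range(225,275,5): print(v,d[v,250:262:4].round(3))
d=np.load('w1.npz')['d']
for v in range(225,275,5): print(v,d[v,246:268:4].round(3))
E
```

```text
0 -0.011 256.2 242.5 0.188
0 0 256.2 226.1 0.185
0 0.011 256.2 209.1 0.182
-0.02 -0.011 256.1 258.9 0.169
-0.02 0 256.1 240.9 0.166
-0.02 0.011 256.1 222.1 0.162
-0.04 -0.011 256.0 279.4 0.15
-0.04 0 256.0 259.5 0.146
-0.04 0.011 256.0 238.7 0.143
225 [0.213 0.207 0.207]
230 [0.215 0.214 0.214]
235 [0.145 0.146 0.146]
240 [0.142 0.141 0.141]
245 [0.137 0.138 0.138]
250 [0.133 0.132 0.133]
255 [0.129 0.129 0.13 ]
260 [0.124 0.124 0.124]
265 [0.121 0.12  0.12 ]
270 [0.12  0.121 0.118]
225 [0.405 0.405 0.349 0.347 0.406 0.393]
230 [0.407 0.406 0.406 0.406 0.405 0.397]
235 [0.147 0.147 0.147 0.147 0.146 0.147]
240 [0.141 0.142 0.141 0.141 0.141 0.142]
245 [0.137 0.137 0.138 0.136 0.136 0.137]
250 [0.132 0.133 0.133 0.131 0.131 0.132]
255 [0.128 0.128 0.128 0.128 0.128 0.129]
260 [0.124 0.122 0.124 0.124 0.    0.124]
265 [0.12  0.121 0.12  0.121 0.12  0.121]
270 [0.115 0.12  0.12  0.119 0.118 0.114]
```

```bash
python3 - <<'E'
from h import *
p,d=grab_frame('side'); crop(p,180,90,340,220,5,'pics/d2.png'); np.save('d2.npy',d)
p,d=grab_frame('scene'); crop(p,230,90,350,250,4,'pics/s2.png')
E
```

```text
(no output)
```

View pics/d2.png

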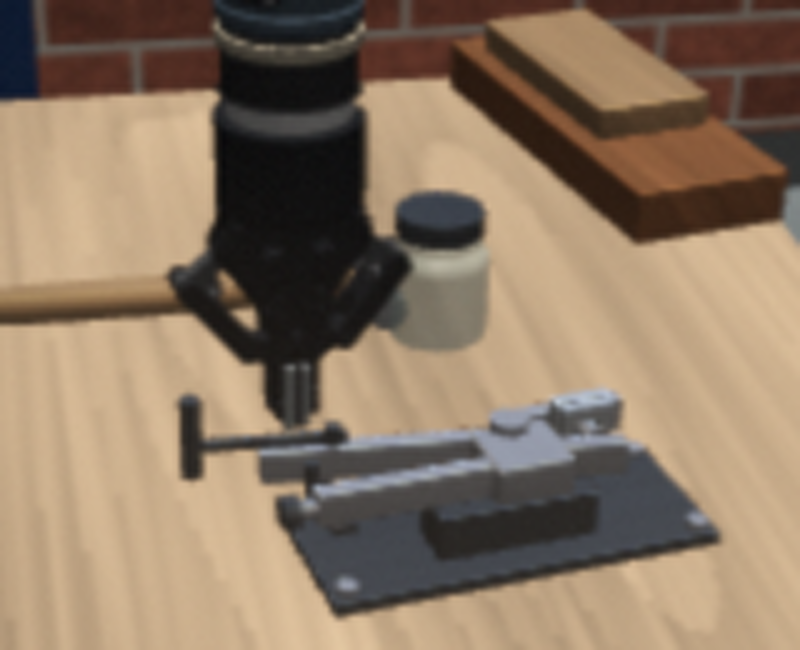

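View pics/s2.png

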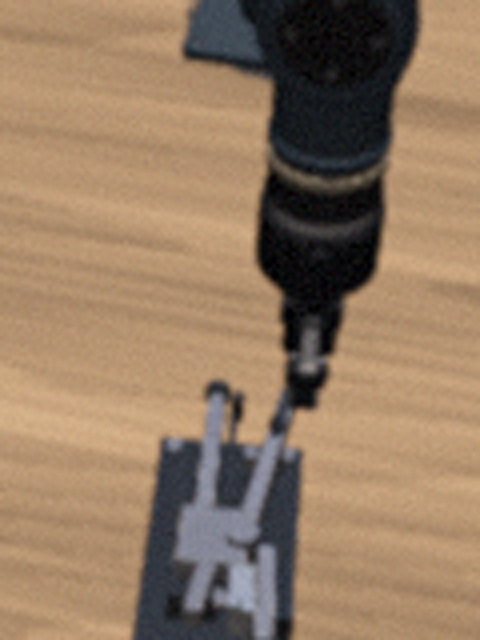

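The side view shows the closed fingertip at crop (290,425), visibly above handle height. I'll triangulate it to see where the tip really is.

```bash
python3 - <<'E'
from h import *
w=tri(('scene',230+308/4,90+403/4),('side',180+290/5,90+424/5)); print(w,w2p(w))
d=np.load('d2.npy'); m=camera_model('side');T=m['cam_to_world']
for v in (410,420,424):
  u0,v0=180+290/5,90+v/5; z=d[int(v0),int(u0)]; print((T@np.array([(u0-m['cx'])/m['fx']*z,(v0-m['cy'])/m['fy']*z,z,1]))[:3])
E
python3 st.py
```

```text
[0.54388948 0.10924109 0.05851001] [-0.11260447  0.05046818]
[0.54289263 0.09497984 0.07414451]
[0.54230533 0.0913672  0.0702285 ]
[0.54211955 0.09024781 0.06847298]
5.425 [0.5452 0.1051 0.0324] pl [-0.112   0.0462] F pl [-0.5  -0.59 -0.28]
```

```bash
python3 - <<'E'
from h import *
m=camera_model('wrist')
def pt(d,T,u,v,m=m):
    z=d[v,u]; return (T@np.array([(u-m['cx'])/m['fx']*z,(v-m['cy'])/m['fy']*z,z,1]))[:3].round(4)
z=np.load('w1.npz')
for u,v in ((300,180),(330,170),(420,190),(100,100),(300,222),(330,185),(219,182)): print(pt(z['d'],z['T'],u,v))
z=np.load('w2.npz')
for v in (231,232,233,234,236): print(v,pt(z['d'],z['T'],252,v))
d=np.load('d2.npy'); ms=camera_model('side')
for v in range(168,180): print(v,[pt(d,ms['cam_to_world'],u,v,ms).tolist() for u in (236,238,240)])
E
```

```text
[0.5762 0.0993 0.0411]
[0.6168 0.1089 0.0049]
[0.7061 0.1113 0.0517]
[ 0.3325  0.1476 -0.0023]
[0.5839 0.0536 0.0517]
[0.6115 0.0982 0.0382]
[0.4905 0.0954 0.0844]
231 [0.5446 0.0895 0.006 ]
232 [0.5416 0.1156 0.0649]
233 [0.5415 0.116  0.067 ]
234 [0.5416 0.1154 0.0668]
236 [0.5416 0.1155 0.0693]
168 [[0.5383, 0.0989, 0.0843], [0.5431, 0.0955, 0.0858], [0.548, 0.0936, 0.0864]]
169 [[0.5383, 0.099, 0.0813], [0.5428, 0.0941, 0.0836], [0.5488, 0.0987, 0.0806]]
170 [[0.5377, 0.0955, 0.0803], [0.5427, 0.0932, 0.0812], [0.5478, 0.0925, 0.0811]]
171 [[0.5379, 0.0968, 0.0766], [0.5426, 0.093, 0.0783], [0.548, 0.0938, 0.0774]]
172 [[0.5379, 0.0971, 0.0734], [0.5429, 0.095, 0.0741], [0.5479, 0.0931, 0.0747]]
173 [[0.5377, 0.0956, 0.0712], [0.5427, 0.0938, 0.0718], [0.5484, 0.0967, 0.0696]]
174 [[0.5389, 0.1044, 0.0631], [0.5423, 0.0914, 0.0702], [0.5481, 0.0945, 0.0679]]
175 [[0.5533, 0.2037, 0.0014], [0.5428, 0.0948, 0.0652], [0.5645, 0.1993, 0.0029]]
176 [[0.5523, 0.1972, 0.0019], [0.5429, 0.0955, 0.0617], [0.5478, 0.0929, 0.0628]]
177 [[0.5368, 0.0905, 0.0621], [0.5424, 0.0921, 0.0607], [0.5476, 0.0919, 0.0603]]
178 [[0.5371, 0.0923, 0.058], [0.542, 0.0897, 0.0591], [0.5471, 0.0884, 0.0594]]
179 [[0.5375, 0.0955, 0.053], [0.5421, 0.0908, 0.0554], [0.5477, 0.0926, 0.0537]]
```

The tip sits at z≈0.065, about 33 mm behind the reported TCP, and the wrist depth, side depth and side view agree on this. It is above the handle, so nothing was touched. I'll back out, go lower and approach again.

Request:
{"api": "send_rows", "payload": {"moves": [[0,0.014,-0.003,0,0,0,1],[0,0.014,0,0,0,0,1],[0,0,0,0,0,0,1],[0.01,0,0,0,0,0,1],[0.01,0,0,0,0,0,1],[0.007,0,0,0,0,0,1],[0,0,0,0,0,0,1],[0,0,0,0,0,0,1]]}}

```text
time_s: 6.42
tool_pos: [0.538, 0.1322, 0.0054]
tcp_rot: [-0.122, 1.567, 0.122]
contact_force: [-0.4, 0.0, 0.3]
width: 0.0
```

```bash
python3 st.py; python3 - <<'E'
from h import *
p,d,T=wshot(3); 
cv2.imwrite('pics/w3b.png',cv2.resize(p[80:300,150:480],None,fx=2.4,fy=2.4,interpolation=cv2.INTER_CUBIC))
p,d=grab_frame('side'); crop(p,180,90,340,220,5,'pics/d3.png')
E
```

```text
6.425 [0.538  0.1322 0.0054] pl [-0.1148  0.074 ] F pl [-0.35  0.07  0.27]
```

View pics/w3b.png

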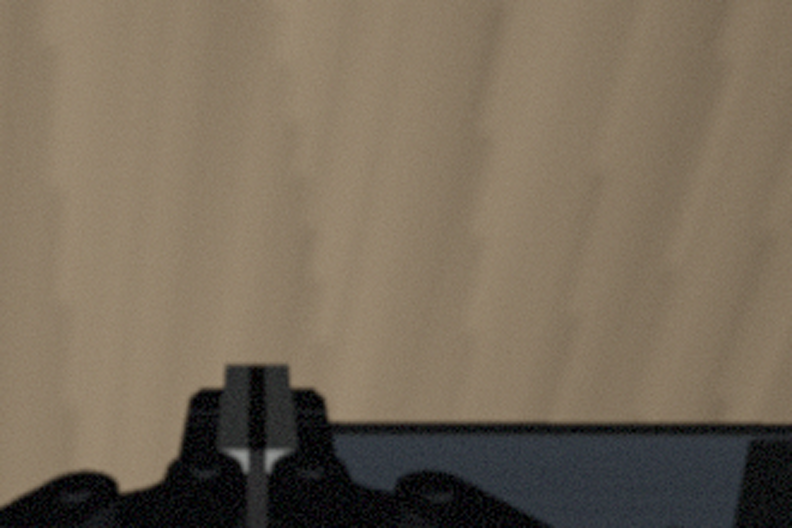

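View pics/d3.png

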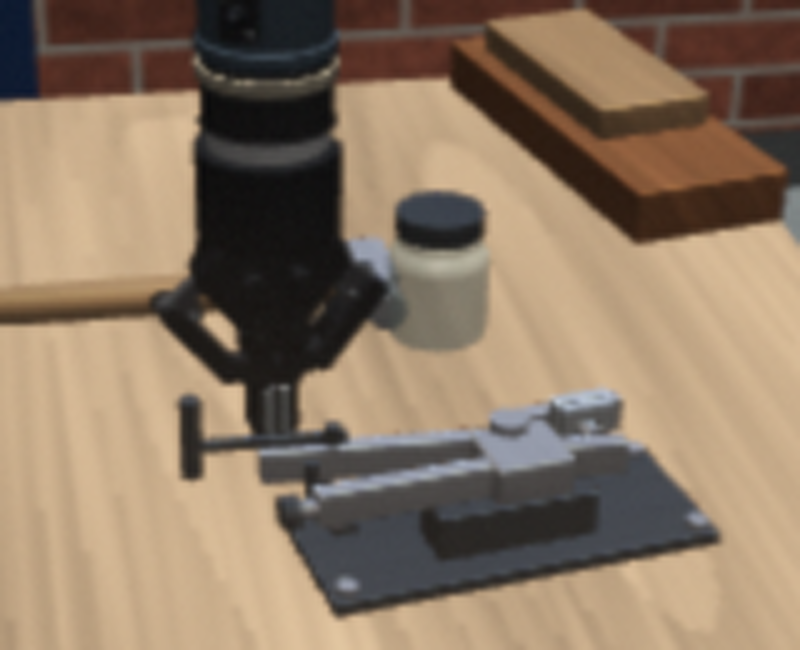

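The fingers now stand behind the handle, with the tip hidden behind the lever in the side view. I'll close in slowly.

Request:
{"api": "send_rows", "payload": {"moves": [[0,-0.005,0,0,0,0,1],[0,-0.005,0,0,0,0,1],[0,-0.004,0,0,0,0,1],[0,-0.002,0,0,0,0,1],[0,0,0,0,0,0,1]]}}

```text
time_s: 7.15
tool_pos: [0.5404, 0.1163, 0.0054]
tcp_rot: [-0.122, 1.567, 0.122]
contact_force: [-0.9, -0.2, -0.4]
width: 0.0001
```

Request:
{"api": "send_rows", "payload": {"moves": [[0,-0.001,0,0,0,0,1],[0,-0.001,0,0,0,0,1],[0,-0.001,0,0,0,0,1]]}}

```text
time_s: 7.52
tool_pos: [0.5408, 0.1136, 0.0054]
tcp_rot: [-0.123, 1.567, 0.123]
contact_force: [0.2, 0.4, 0.6]
width: -0.0002
```

Request:
{"api": "send_rows", "payload": {"moves": [[0,-0.001,0,0,0,0,1],[0,-0.001,0,0,0,0,1],[0,-0.001,0,0,0,0,1]]}}

```text
time_s: 7.9
tool_pos: [0.5412, 0.1108, 0.0054]
tcp_rot: [-0.122, 1.568, 0.123]
contact_force: [0.2, 0.6, 0.9]
width: -0.0
```

Request:
{"api": "send_rows", "payload": {"moves": [[0,-0.001,0,0,0,0,1],[0,-0.001,0,0,0,0,1]]}}

```text
time_s: 8.15
tool_pos: [0.5414, 0.1087, 0.0053]
tcp_rot: [-0.122, 1.568, 0.123]
contact_force: [0.5, 0.4, 0.2]
width: -0.0
```

Request:
{"api": "send_rows", "payload": {"moves": [[0,-0.001,0,0,0,0,1],[0,-0.001,0,0,0,0,1]]}}

```text
time_s: 8.4
tool_pos: [0.5418, 0.1066, 0.0053]
tcp_rot: [-0.122, 1.568, 0.123]
contact_force: [-1.1, 0.0, -1.3]
width: 0.0
```

Request:
{"api": "send_rows", "payload": {"moves": [[0,-0.001,0,0,0,0,1],[0,-0.001,0,0,0,0,1]]}}

```text
time_s: 8.65
tool_pos: [0.5422, 0.1046, 0.0054]
tcp_rot: [-0.122, 1.567, 0.122]
contact_force: [-1.3, 0.3, 0.2]
width: -0.0001
```

```bash
python3 st.py; python3 - <<'E'
from h import *
p,d,T=wshot(4); 
cv2.imwrite('pics/w4b.png',cv2.resize(p[80:300,150:480],None,fx=2.4,fy=2.4,interpolation=cv2.INTER_CUBIC))
p,d=grab_frame('side'); crop(p,180,90,340,220,5,'pics/d4.png')
E
```

```text
8.65 [0.5422 0.1046 0.0054] pl [-0.115   0.0461] F pl [-1.21  0.53  0.15]
```

View pics/w4b.png

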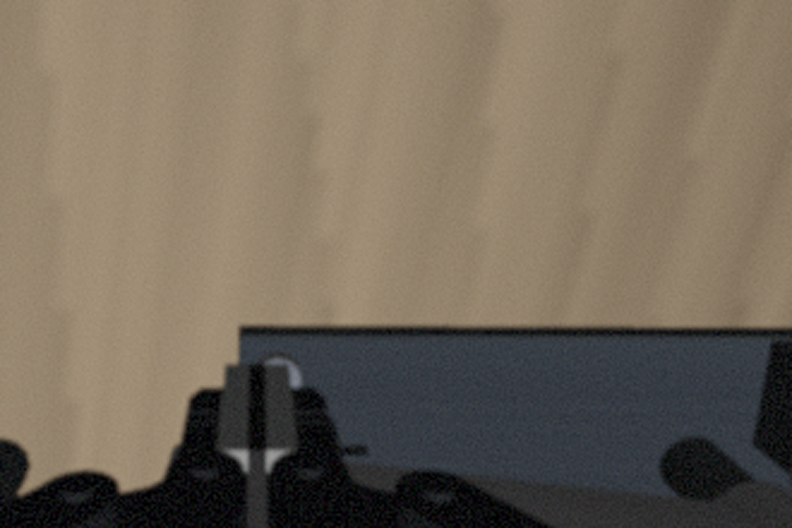

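View pics/d4.png

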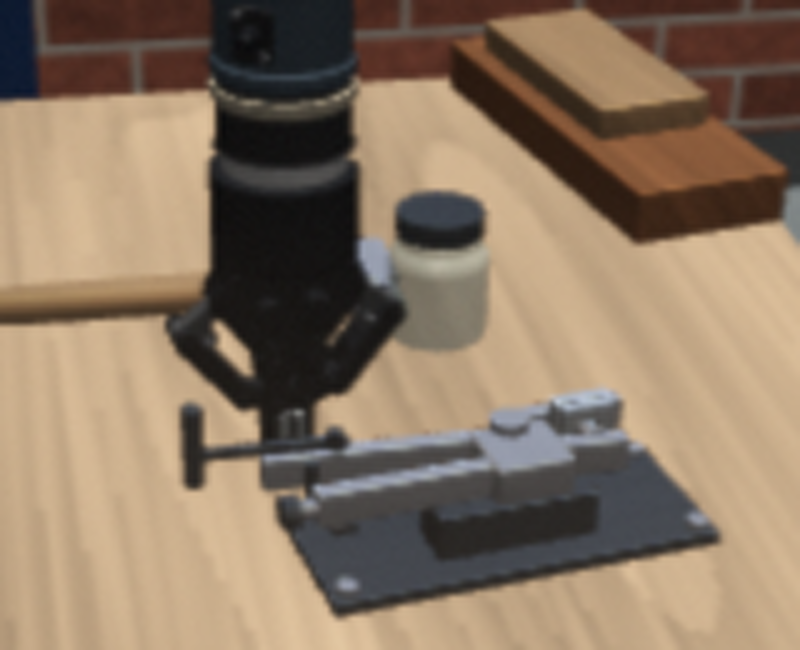

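```bash
cat >> st.py <<'E'
print('tau',np.round(s['joint_torque'],2),'wt',np.round(s['wrist_torque'],2))
E
python3 st.py
```

```text
8.75 [0.5423 0.1044 0.0054] pl [-0.1149  0.046 ] F pl [-0.21  0.59 -0.49]
tau [-2.700e-01 -3.735e+01  3.108e+01 -1.200e-01 -1.300e-01 -1.000e-02] wt [ 0.05  0.08 -0.04]
```

Request:
{"api": "send_rows", "payload": {"moves": [[0,-0.001,0,0,0,0,1],[0,-0.001,0,0,0,0,1]]}}

```text
time_s: 9.0
tool_pos: [0.5424, 0.103, 0.0054]
tcp_rot: [-0.122, 1.568, 0.123]
contact_force: [-1.2, 2.4, 0.2]
width: 0.0
```

```bash
python3 st.py
```

```text
9.0 [0.5424 0.103  0.0054] pl [-0.1151  0.0445] F pl [-0.79  2.6   0.21]
tau [-1.130e+00 -3.723e+01  3.126e+01 -4.100e-01 -6.500e-01 -1.000e-02] wt [ 0.48  0.21 -0.02]
```

Request:
{"api": "send_rows", "payload": {"moves": [[0,-0.001,0,0,0,0,1],[0,-0.001,0,0,0,0,1]]}}

```text
time_s: 9.25
tool_pos: [0.5424, 0.1022, 0.0054]
tcp_rot: [-0.121, 1.568, 0.126]
contact_force: [-2.7, 5.8, 1.1]
width: -0.0005
```

```bash
python3 st.py
```

```text
9.25 [0.5424 0.1022 0.0054] pl [-0.1152  0.0437] F pl [-1.76  6.13  1.08]
tau [ -3.34 -36.99  31.4   -0.77  -1.83  -0.04] wt [ 1.21  0.44 -0.07]
```

Request:
{"api": "send_rows", "payload": {"moves": [[0,-0.001,0,0,0,0,1],[0,0,0,0,0,0,1]]}}

```text
time_s: 9.5
tool_pos: [0.5424, 0.1019, 0.0054]
tcp_rot: [-0.12, 1.568, 0.127]
contact_force: [-2.8, 7.3, 1.4]
width: 0.0
```

Request:
{"api": "send_rows", "payload": {"moves": [[0,-0.001,0,0,0,0,1],[0,0,0,0,0,0,1]]}}

```text
time_s: 9.75
tool_pos: [0.5423, 0.1017, 0.0054]
tcp_rot: [-0.119, 1.568, 0.128]
contact_force: [-2.9, 7.2, 0.9]
width: 0.0001
```

```bash
python3 st.py
```

```text
9.75 [0.5423 0.1017 0.0054] pl [-0.1153  0.0432] F pl [-1.72  7.59  0.85]
tau [ -4.58 -36.88  31.44  -0.9   -2.44  -0.06] wt [ 1.69  0.53 -0.09]
```

Request:
{"api": "send_rows", "payload": {"moves": [[0,-0.001,0,0,0,0,1],[0,-0.001,0,0,0,0,1]]}}

```text
time_s: 10.0
tool_pos: [0.5423, 0.101, 0.0054]
tcp_rot: [-0.117, 1.569, 0.131]
contact_force: [-3.5, 10.7, 1.3]
width: -0.0001
```

Request:
{"api": "send_rows", "payload": {"moves": [[0,-0.001,0,0,0,0,1],[0,-0.001,0,0,0,0,1]]}}

```text
time_s: 10.25
tool_pos: [0.5423, 0.0998, 0.0055]
tcp_rot: [-0.117, 1.569, 0.133]
contact_force: [-4.4, 11.5, 2.3]
width: -0.0005
```

```bash
python3 st.py; python3 - <<'E'
from h import *
p,d=grab_frame('side'); crop(p,180,90,340,220,5,'pics/d5.png')
E
```

```text
10.25 [0.5423 0.0998 0.0055] pl [-0.1157  0.0414] F pl [-2.52 12.02  2.27]
tau [ -7.1  -36.52  31.62  -1.4   -3.83  -0.08] wt [ 2.55  0.85 -0.08]
```

View pics/d5.png

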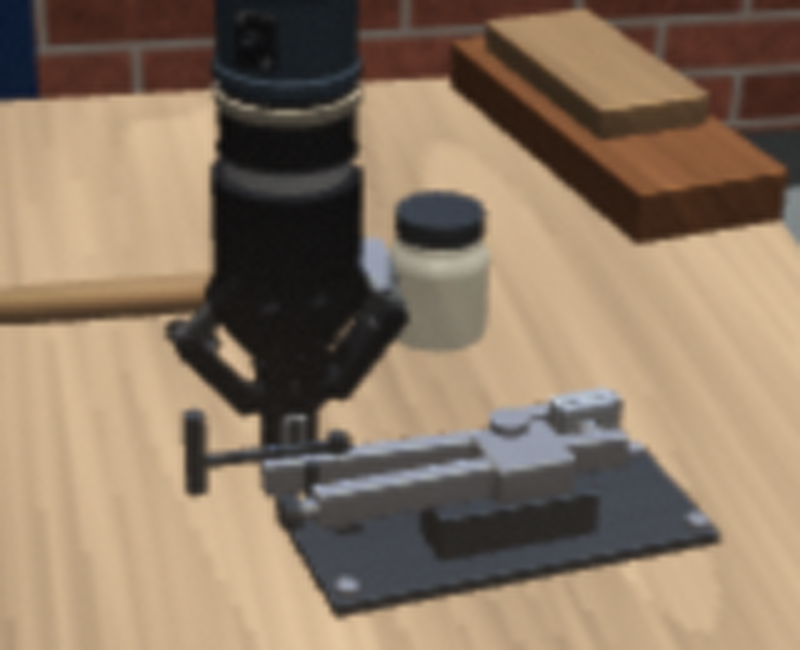

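The peg's foot has moved from (190,480) to (196,493), so the handle is following. Force is 12 N. I'll keep going.

Request:
{"api": "send_rows", "payload": {"moves": [[0,-0.001,0,0,0,0,1],[0,-0.001,0,0,0,0,1]]}}

```text
time_s: 10.55
tool_pos: [0.5423, 0.0984, 0.0054]
tcp_rot: [-0.116, 1.569, 0.134]
contact_force: [-4.3, 13.2, 2.4]
width: -0.0001
```

Request:
{"api": "send_rows", "payload": {"moves": [[0,-0.001,0,0,0,0,1],[0,-0.001,0,0,0,0,1]]}}

```text
time_s: 10.8
tool_pos: [0.5423, 0.0963, 0.0054]
tcp_rot: [-0.116, 1.57, 0.134]
contact_force: [-4.4, 12.5, 3.3]
width: 0.0001
```

Request:
{"api": "send_rows", "payload": {"moves": [[0,-0.001,0,0,0,0,1],[0,-0.001,0,0,0,0,1]]}}

```text
time_s: 11.05
tool_pos: [0.5428, 0.091, 0.0053]
tcp_rot: [-0.121, 1.57, 0.127]
contact_force: [-4.3, 5.6, 1.5]
width: -0.0003
```

Request:
{"api": "send_rows", "payload": {"moves": [[0,-0.001,0,0,0,0,1],[0,-0.001,0,0,0,0,1]]}}

```text
time_s: 11.3
tool_pos: [0.5457, 0.0859, 0.0055]
tcp_rot: [-0.124, 1.566, 0.121]
contact_force: [-0.1, 0.3, -0.9]
width: -0.0001
```

Request:
{"api": "send_rows", "payload": {"moves": [[0,-0.001,0,0,0,0,1],[0,-0.001,0,0,0,0,1]]}}

```text
time_s: 11.55
tool_pos: [0.5457, 0.0857, 0.0055]
tcp_rot: [-0.121, 1.567, 0.124]
contact_force: [0.1, 4.6, -1.1]
width: 0.0001
```

Request:
{"api": "send_rows", "payload": {"moves": [[0,-0.001,0,0,0,0,1],[0,-0.001,0,0,0,0,1]]}}

```text
time_s: 11.8
tool_pos: [0.5457, 0.0855, 0.0056]
tcp_rot: [-0.119, 1.567, 0.128]
contact_force: [-0.7, 8.3, 0.9]
width: -0.0002
```

Request:
{"api": "send_rows", "payload": {"moves": [[0,-0.001,0,0,0,0,1],[0,-0.001,0,0,0,0,1]]}}

```text
time_s: 12.05
tool_pos: [0.5457, 0.0854, 0.0056]
tcp_rot: [-0.117, 1.567, 0.132]
contact_force: [-1.6, 12.2, 1.0]
width: -0.0
```

Request:
{"api": "send_rows", "payload": {"moves": [[0,-0.001,0,0,0,0,1],[0,-0.001,0,0,0,0,1]]}}

```text
time_s: 12.3
tool_pos: [0.5457, 0.0853, 0.0056]
tcp_rot: [-0.115, 1.567, 0.136]
contact_force: [-1.7, 17.1, 1.3]
width: -0.0001
```

```bash
python3 st.py
```

```text
12.3 [0.5457 0.0853 0.0056] pl [-0.1145  0.0265] F pl [ 1.02 17.14  1.27]
tau [ -9.05 -36.8   31.08  -0.58  -4.88   0.09] wt [3.33 0.43 0.03]
```

Request:
{"api": "send_rows", "payload": {"moves": [[0,-0.001,0,0,0,0,1],[0,0,0,0,0,0,1]]}}

```text
time_s: 12.55
tool_pos: [0.5458, 0.0853, 0.0057]
tcp_rot: [-0.114, 1.567, 0.137]
contact_force: [-2.0, 17.1, 0.9]
width: 0.0002
```

Request:
{"api": "send_rows", "payload": {"moves": [[0,0.003,0,0,0,0,1],[0,0.003,0,0,0,0,1],[0,0.003,0,0,0,0,1],[0,0.006,0,0,0,0,1],[0,0.01,0,0,0,0,1],[0,0.01,0,0,0,0,1],[0,0.01,0,0,0,0,1],[0,0,0,0,0,0,1]]}}

```text
time_s: 13.55
tool_pos: [0.5392, 0.1233, 0.0054]
tcp_rot: [-0.124, 1.567, 0.124]
contact_force: [-0.3, 0.0, 0.7]
width: -0.0
```

```bash
python3 st.py; python3 - <<'E'
from h import *
p,d=grab_frame('side'); crop(p,180,90,340,220,5,'pics/d6.png')
p,d=grab_frame('scene'); crop(p,230,90,350,250,4,'pics/s6.png')
E
```

```text
13.55 [0.5392 0.1233 0.0054] pl [-0.115   0.0651] F pl [-0.31  0.09  0.74]
tau [ 3.000e-01 -3.734e+01  3.085e+01  1.000e-02  6.000e-02  3.000e-02] wt [ 0.    0.02 -0.02]
```

View pics/d6.png

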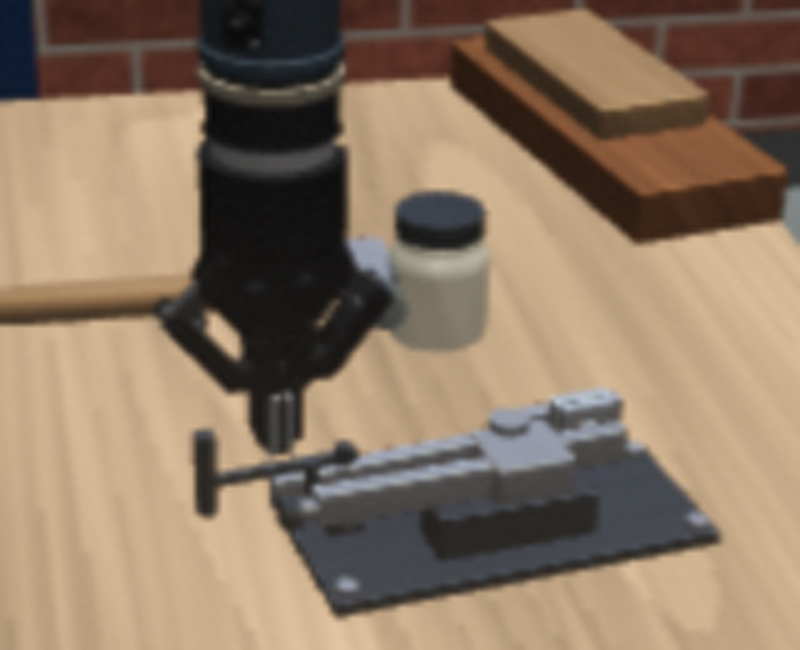

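View pics/s6.png

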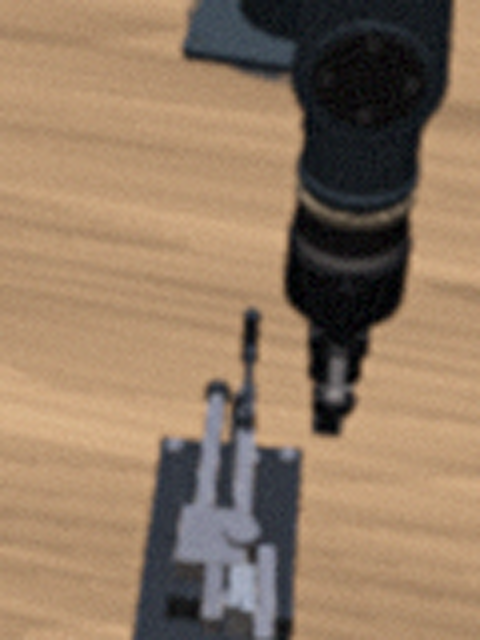

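Locked and holding with the arm clear. The peg is now at side (205,432)–(208,513) and scene (253,312)–(250,358). I'll locate it.

```bash
python3 - <<'E'
from h import *
a=tri(('scene',230+253/4,90+314/4),('side',180+205/5,90+435/5)); b=tri(('scene',230+250/4,90+357/4),('side',180+208/5,90+513/5))
print(a,w2p(a),b,w2p(b))
E
```

```text
[0.49424648 0.05972117 0.08427231] [-0.16937964  0.00931928] [0.49334918 0.05874916 0.03948649] [-0.17041787  0.00849953]
```

Request:
{"api": "send_rows", "payload": {"moves": [[-0.02,0,-0.02,0,0,0,1],[0,0,-0.02,0,0,0,1],[0,-0.015,-0.021,0,0,0,1],[0,-0.01,0,0,0,0,1],[0,0,0,0,0,0,1],[0,0,0,0,0,0,1]]}}

```text
time_s: 14.4
tool_pos: [0.484, 0.0883, 0.0256]
tcp_rot: [-0.122, 1.567, 0.122]
contact_force: [-0.8, 0.4, -0.1]
width: -0.0003
```

```bash
python3 st.py; python3 - <<'E'
from h import *
p,d=grab_frame('side'); crop(p,180,90,340,220,5,'pics/d7.png')
p,d,T=wshot(7); crop(p,130,80,430,300,2.5,'pics/w7b.png')
E
```

```text
14.4 [0.484  0.0883 0.0256] pl [-0.1751  0.0392] F pl [-0.76  0.54 -0.13]
tau [-1.700e-01 -3.115e+01  3.105e+01  0.000e+00 -1.000e-02  0.000e+00] wt [-0.06  0.01 -0.08]
```

View pics/d7.png

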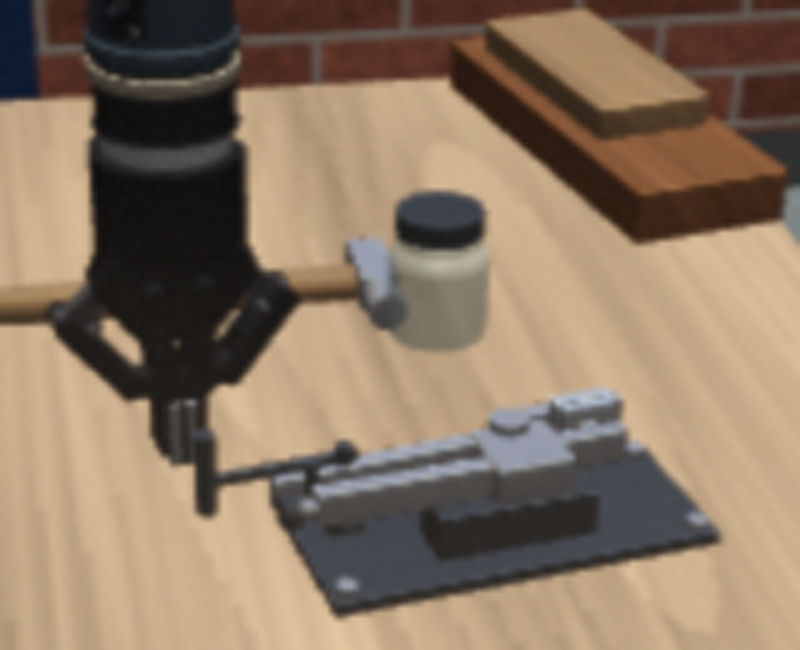

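View pics/w7b.png

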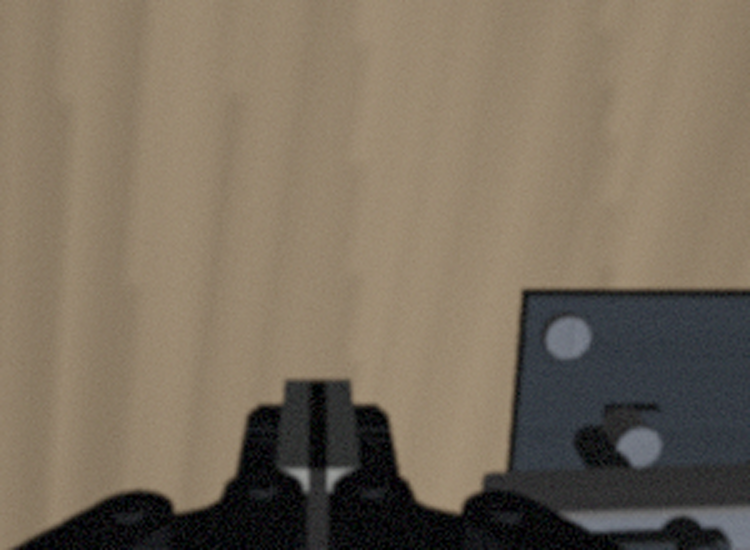

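Request:
{"api": "send_rows", "payload": {"moves": [[0,-0.004,0.004,0,0,0,1],[0,-0.003,0,0,0,0,1],[0,-0.002,0,0,0,0,1],[0,0,0,0,0,0,1]]}}

```text
time_s: 15.0
tool_pos: [0.4884, 0.0798, 0.0254]
tcp_rot: [-0.122, 1.567, 0.122]
contact_force: [1.0, 0.7, 0.1]
width: -0.0002
```

Request:
{"api": "send_rows", "payload": {"moves": [[0,-0.001,0,0,0,0,1],[0,-0.001,0,0,0,0,1],[0,-0.001,0,0,0,0,1]]}}

```text
time_s: 15.38
tool_pos: [0.4889, 0.077, 0.0254]
tcp_rot: [-0.123, 1.567, 0.123]
contact_force: [0.4, 0.3, 0.7]
width: 0.0
```

Request:
{"api": "send_rows", "payload": {"moves": [[0,-0.001,0,0,0,0,1],[0,-0.001,0,0,0,0,1],[0,-0.001,0,0,0,0,1]]}}

```text
time_s: 15.75
tool_pos: [0.4893, 0.0745, 0.0254]
tcp_rot: [-0.122, 1.567, 0.124]
contact_force: [0.0, 2.3, 0.6]
width: -0.0
```

```bash
python3 st.py
```

```text
15.75 [0.4893 0.0745 0.0254] pl [-0.172   0.0247] F pl [0.37 2.22 0.56]
tau [-1.000e+00 -3.127e+01  3.114e+01 -1.400e-01 -6.400e-01  1.000e-02] wt [ 0.37  0.12 -0.01]
```

Request:
{"api": "send_rows", "payload": {"moves": [[0,-0.001,0,0,0,0,1],[0,-0.001,0,0,0,0,1],[0,-0.001,0,0,0,0,1]]}}

```text
time_s: 16.12
tool_pos: [0.4894, 0.0719, 0.0253]
tcp_rot: [-0.122, 1.568, 0.124]
contact_force: [-0.8, 5.2, 0.8]
width: -0.0001
```

Request:
{"api": "send_rows", "payload": {"moves": [[0,-0.001,0,0,0,0,1],[0,-0.001,0,0,0,0,1],[0,-0.001,0,0,0,0,1]]}}

```text
time_s: 16.5
tool_pos: [0.4898, 0.0694, 0.0253]
tcp_rot: [-0.121, 1.568, 0.125]
contact_force: [-0.7, 6.5, 1.0]
width: 0.0002
```

Request:
{"api": "send_rows", "payload": {"moves": [[0,-0.001,0,0,0,0,1],[0,-0.001,0,0,0,0,1],[0,-0.001,0,0,0,0,1]]}}

```text
time_s: 16.88
tool_pos: [0.4903, 0.0667, 0.0252]
tcp_rot: [-0.121, 1.568, 0.126]
contact_force: [-0.2, 7.1, 0.7]
width: 0.0001
```

Request:
{"api": "send_rows", "payload": {"moves": [[0,-0.001,0,0,0,0,1],[0,-0.001,0,0,0,0,1],[0,-0.001,0,0,0,0,1]]}}

```text
time_s: 17.25
tool_pos: [0.4912, 0.064, 0.0251]
tcp_rot: [-0.12, 1.567, 0.126]
contact_force: [0.5, 7.5, -1.3]
width: 0.0001
```

```bash
python3 st.py
```

```text
17.25 [0.4912 0.064  0.0251] pl [-0.1717  0.014 ] F pl [ 1.72  7.37 -1.3 ]
tau [ -3.55 -31.91  31.52   0.11  -2.16   0.05] wt [ 1.5  -0.09  0.05]
```

Request:
{"api": "send_rows", "payload": {"moves": [[0,-0.001,0,0,0,0,1],[0,-0.001,0,0,0,0,1],[0,-0.001,0,0,0,0,1]]}}

```text
time_s: 17.62
tool_pos: [0.4921, 0.0616, 0.0251]
tcp_rot: [-0.12, 1.566, 0.128]
contact_force: [1.4, 9.1, -1.1]
width: -0.0
```

Request:
{"api": "send_rows", "payload": {"moves": [[0,-0.001,0,0,0,0,1],[0,-0.001,0,0,0,0,1],[0,-0.001,0,0,0,0,1]]}}

```text
time_s: 18.0
tool_pos: [0.4933, 0.0593, 0.0251]
tcp_rot: [-0.119, 1.564, 0.129]
contact_force: [3.4, 10.4, -3.1]
width: 0.0005
```

```bash
python3 st.py; python3 - <<'E'
from h import *
p,d=grab_frame('side'); crop(p,180,90,340,220,5,'pics/d8.png')
E
```

```text
18.0 [0.4933 0.0593 0.0251] pl [-0.1704  0.0091] F pl [ 4.94  9.7  -3.11]
tau [ -5.08 -32.66  31.25   1.1   -3.14   0.1 ] wt [ 2.1  -0.57  0.11]
```

View pics/d8.png

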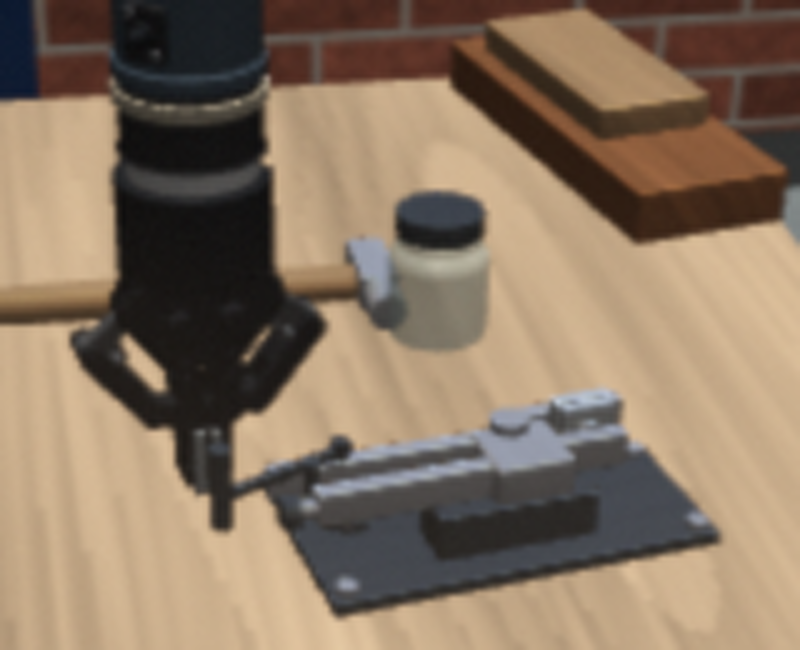

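The peg's foot is at (222,525), moving inward, but the contact is near the finger's edge (finger centre at 205). I'll shift the finger +x while pulling on.

Request:
{"api": "send_rows", "payload": {"moves": [[0,0,0.003,0,0,0,1],[0,0,0.003,0,0,0,1],[0,-0.001,0,0,0,0,1]]}}

```text
time_s: 18.42
tool_pos: [0.499, 0.0571, 0.0251]
tcp_rot: [-0.122, 1.566, 0.124]
contact_force: [2.3, 5.0, -3.3]
width: -0.0
```

Request:
{"api": "send_rows", "payload": {"moves": [[0,-0.001,0,0,0,0,1],[0,-0.001,0,0,0,0,1],[0,-0.001,0,0,0,0,1]]}}

```text
time_s: 18.8
tool_pos: [0.5001, 0.0549, 0.0252]
tcp_rot: [-0.12, 1.564, 0.126]
contact_force: [1.8, 8.5, -2.3]
width: -0.0002
```

```bash
python3 st.py; python3 - <<'E'
from h import *
p,d=grab_frame('side'); crop(p,180,90,340,220,5,'pics/d9.png')
E
```

```text
18.8 [0.5001 0.0549 0.0252] pl [-0.1644  0.0037] F pl [ 3.11  8.13 -2.3 ]
tau [ -3.91 -33.14  31.31   0.86  -2.43   0.08] wt [ 1.67 -0.47  0.1 ]
```

View pics/d9.png

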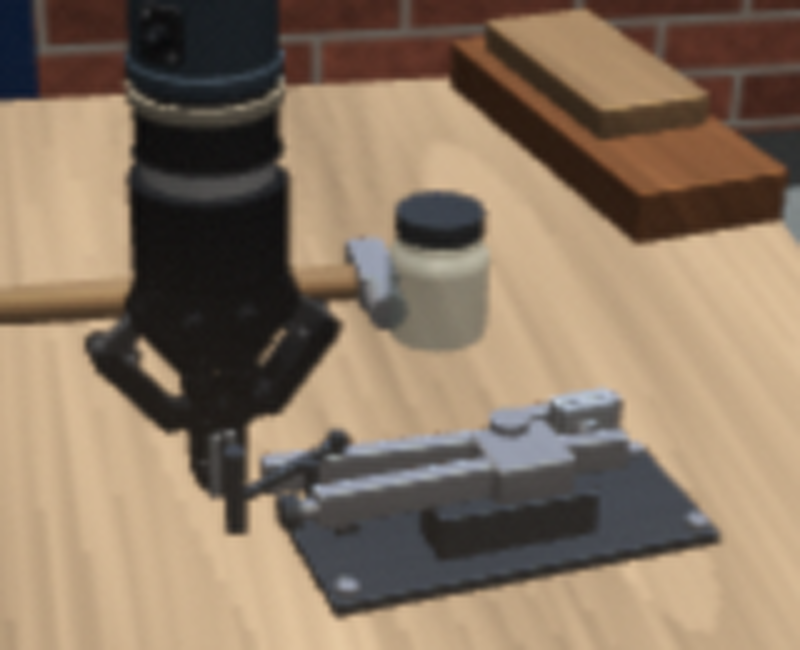

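The handle end has moved outward, from about (275,475) to (265,460), so it is past centre at about 22 mm of pull. Letting it swing out now.

Request:
{"api": "send_rows", "payload": {"moves": [[0,0.015,0,0,0,0,1],[0,0.025,0,0,0,0,1],[0,0.025,0,0,0,0,1],[0,0.025,0,0,0,0,1],[0,0.01,0,0,0,0,1],[0,0,0,0,0,0,1]]}}

```text
time_s: 19.6
tool_pos: [0.4834, 0.1519, 0.0255]
tcp_rot: [-0.125, 1.567, 0.122]
contact_force: [0.2, -0.9, 0.5]
width: 0.0001
```

Request:
{"api": "send_rows", "payload": {"moves": [[-0.06,0,0,0,0,0,1],[-0.06,0,0,0,0,0,1],[-0.05,0,0,0,0,0,1],[0,-0.03,0.05,0,0,0,1],[0,0,0.05,0,0,0,1],[0,0,0.03,0,0,0,1],[0,0,0,0,0,0,1],[0,0,0,0,0,0,1]]}}

```text
time_s: 20.6
tool_pos: [0.6159, 0.1416, 0.1952]
tcp_rot: [-0.122, 1.568, 0.121]
contact_force: [-0.1, 0.5, 0.1]
width: 0.0001
```

```bash
python3 st.py; python3 - <<'E'
from h import *
p,d=grab_frame('side'); crop(p,180,90,340,220,5,'pics/d10.png')
p,d,T=wshot(10); crop(p,100,80,480,300,2,'pics/w10b.png')
E
```

```text
20.6 [0.6159 0.1416 0.1952] pl [-0.0364  0.0712] F pl [-0.02  0.49  0.09]
tau [-1.800e-01 -4.362e+01  3.182e+01 -8.000e-02 -1.000e-02 -0.000e+00] wt [ 0.01 -0.02 -0.02]
```

View pics/d10.png

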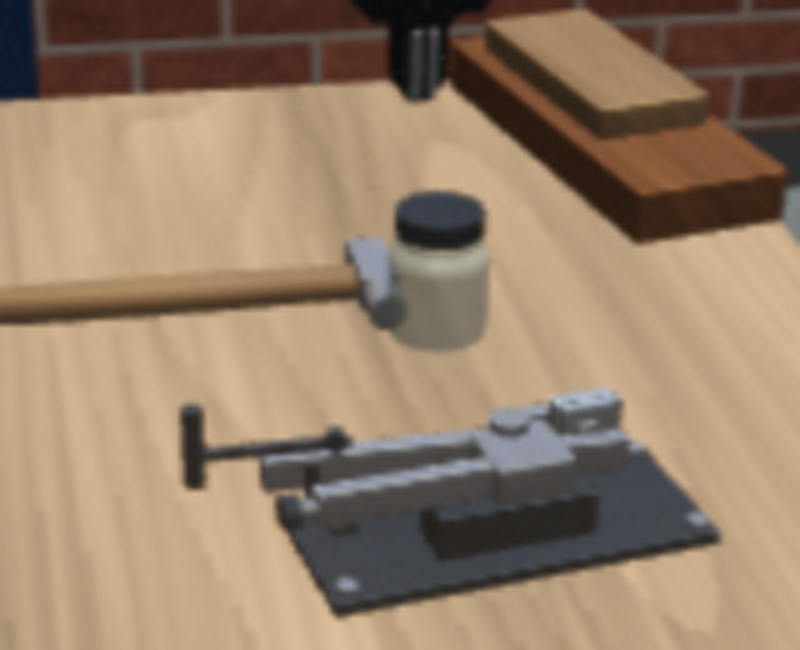

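View pics/w10b.png

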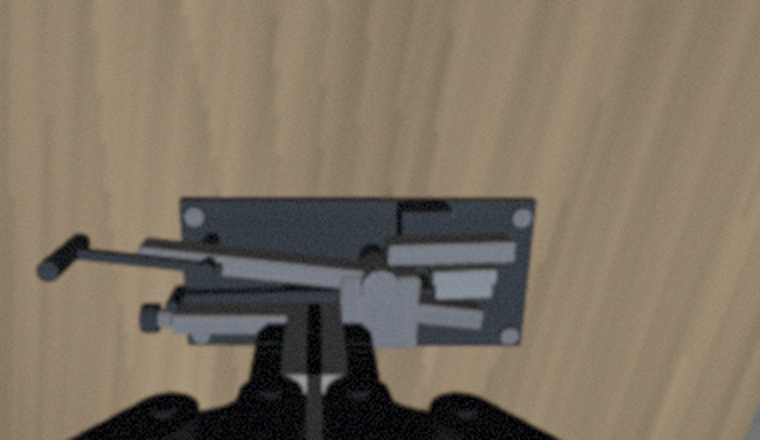

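Open: peg at side (192,405)–(194,487), lever lying along the handle, jar and hammer unmoved. Now I'll check the pin head by comparing before and after.

```bash
python3 - <<'E'
from h import *
a=cv2.imread('pics/side0.png'); b,_=grab_frame('side'); cv2.imwrite('pics/side11.png',b)
sa,_=grab_frame('scene'); cv2.imwrite('pics/scene11.png',sa); s0=cv2.imread('pics/scene0.png')
r=lambda i,x,y,w,h,f:cv2.resize(i[y:y+h,x:x+w],None,fx=f,fy=f,interpolation=cv2.INTER_CUBIC)
top=np.hstack([r(a,275,160,45,35,8),r(b,275,160,45,35,8)])
bot=np.hstack([r(s0,265,210,45,35,8),r(sa,265,210,45,35,8)])
cv2.imwrite('pics/cmp.png',np.vstack([top,bot]))
w=cv2.imread('pics/w1.png'); w2=cv2.imread('pics/w10.png')
cv2.imwrite('pics/cmpw.png',np.hstack([r(w,350,175,95,65,4),r(w2,265,190,95,65,4)]))
E
```

```text
(no output)
```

View pics/cmp.png

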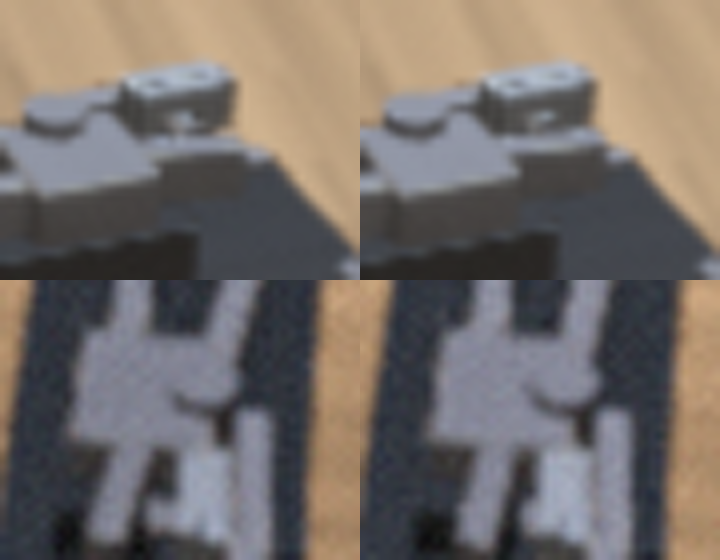

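View pics/cmpw.png

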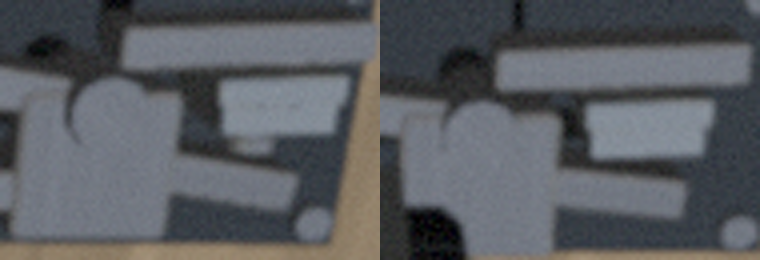

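The pin head stood out of the bracket before (wrist at (255,145), scene at (165,510)). It is now drawn in and nearly flush in all three views. The arm is clear, so I'm handing in.

```bash
python3 -c "
from station import *
print(close_job(), state()['time_s'])"
```

```text
the job is handed in; nothing more can be done
the job is handed in; nothing more can be done
```

The job is handed in at about 21 s. The pliers are open again, the pin looks home and the lever is back at rest.

- **Squeeze:** I pushed the moving handle in with the shut fingers. The resistance peaked at about 14 N, and I pressed on until the hard stop held at about 17 N. These are readings at the end of each short step. With the arm backed off, the pliers stayed locked.
- **Release:** I pushed the peg about 22 mm inward with the side of the shut fingers, rather than pinching it. The highest reading was about 11 N. The handle passed centre and swung open when I moved the fingers away.
- **Last checks:** Pictures show the pliers open, the lever lying along the handle, and the jar and hammer unmoved. I did not check the can and screwdriver closely in the last pictures, but the arm kept clear of them. The pin head has gone in from standing out to nearly flush; I judged that by eye and did not measure it.
- **What disagreed:** The real fingertips are about 33 mm behind the reported TCP. My first approach therefore passed above the handle without touching anything, and I corrected for it. My estimate of the pliers' position was also about 2 mm off across the handles.

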